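# Lock the freezer rack with its rod

### The job

Lock the freezer rack so that its boxes cannot slide out: take the long steel rod with the orange knob out of the black tube block and lower it gently, upright, through all three yellow lugs on the front of the rack until its collar rests on the top lug, then let go. Do not let it drop through the lugs, and leave the short rod with the blue knob standing in the block.

Things in the scene. Friction and masses are not known exactly. Their poses are not given: they have to be found in the camera images.
- long_rod: Long locking rod, 162 mm overall, about 0.12 kg: round steel shaft 12 mm thick, 124 mm long, then a steel collar 42 mm wide, 4 mm thick, then an upright round orange knob 30 mm wide, 34 mm tall. Origin at the shaft's tip, z along the shaft to the knob (collar underside z = 124 mm, knob z = 128 to 162). It stands upright in a 14 mm socket, 33 mm deep, of the fixed black tube block (52x86x40 mm).
- short_rod: Short rod, not to be used: same shape but a blue knob and a shaft only 70 mm long (108 mm overall), upright in another socket of the same block, 65 mm from the long rod. Origin at its tip, z toward the knob.
- freezer_rack: Freezer rack, fixed: aluminium frame 90x90 mm, 130 mm tall, a small box on each of two shelves. Origin under its centre on the bench; -x is its front, z up. Three yellow lugs 46x46x6 mm stand out in front, upper faces at z = 22, 76, 130 mm; their 26 mm round holes share the vertical axis x = -68 mm, y = 0. Collar seated, the rod's tip is 6 mm above the bench.
- lug_top (a point): Centre of the 26 mm hole in the top lug, at the lug's upper face, 130 mm above the bench; axes as the rack's. Fixed tall things to keep the arm clear of: a clear acrylic stand 0.31 m tall left of the robot base (world x 0.07 to 0.21 m, y 0.27 to 0.46 m), two ring binders about 0.32 m tall (x 0.46 to 0.74 m, y 0.02 to 0.15 m).
There are look-alikes about, which are no part of the job. What is shaped like the long_rod but pink or turquoise is not meant.

How it is judged:
On the way, in this order (a step that is already met when the one before it is completed fails the run):
1. the long rod's tip is inside the column of lugs, between the top and the middle lug, the rod upright (x of long_rod in the frame of freezer_rack between -0.08 and -0.056 m and y of long_rod in the frame of freezer_rack between -0.012 and 0.012 m and z of long_rod in the frame of freezer_rack between 0.06 and 0.125 m and angle between long_rod's own z axis and vertical below 0.2 rad), for 0.1 s.
2. the long rod is down through all three lugs, collar on the top lug (x of long_rod in the frame of freezer_rack between -0.08 and -0.056 m and y of long_rod in the frame of freezer_rack between -0.012 and 0.012 m and z of long_rod in the frame of freezer_rack between -0.003 and 0.012 m and angle between long_rod's own z axis and vertical below 0.2 rad), for 0.2 s.
At the end, for the whole second after the job is handed in: The long rod stands through all three lugs with its collar on the top lug: tip within 12 mm of the hole axis in the rack's x and y and between -3 and 12 mm above the bench, tilted less than 0.2 rad, at rest and released; the short rod is within 30 mm of where it stood (all of step 2 and linear speed of long_rod below 0.03 m/s and distance of short_rod from where it was at the start of the episode below 0.03 m); the robot touches nothing.
It fails at once if the long rod drops through the lugs (faster than 0.6 m/s while in them) (x of long_rod in the frame of freezer_rack between -0.08 and -0.056 m and y of long_rod in the frame of freezer_rack between -0.012 and 0.012 m and z of long_rod in the frame of freezer_rack between -0.01 and 0.13 m and linear speed of long_rod above 0.6 m/s).
It fails at once if the short rod is pulled out or knocked out of the block (distance of short_rod from where it was at the start of the episode above 0.03 m).
It also fails if it takes over 40 s, if anything falls off the work surface, if the arm or the gripper's body presses on something with over 40 N, if the wrist force passes 120 N, or if a joint passes its speed limit or range.

### The arm

A 6-joint arm with a two-finger parallel gripper is mounted at the origin on the work surface; the furniture and walls round the work are solid. World frame = base frame: x ahead of the robot, y to its left, z up, the work surface at z = 0. Lengths are in m, angles in rad, forces in N, time in s.
With the tool pointing down it reaches from about 0.35 to 0.975 m from the base axis. Payload 4.9 kg.
Tool frame: the origin (TCP) lies on the front face of the gripper's body, between the roots of the fingers; the fingertips stand ctrl.tip_extent ahead of it and the grasp point (between the pads) lies 54 mm ahead of it (ctrl.tip_extent is the distance from the TCP to the fingertips, in m); z points along the fingers, y is the line along which they close (so a half turn about z gives the same grasp; the last joint's range is limited). The gripper opens to 85 mm and grips with 20 to 120 N. Pads are 22 mm wide; open, the fingers measure 114 mm over their backs; the gripper's body (76 mm by 85 mm) begins 54 mm behind the grasp point. The pads swing forward as they close: fully open they stand 13 mm farther back than shut.
Start: joints at [-1.464, 0.053, 1.613, -0, 1.476, -0.119], TCP at [0.14, -0.609, 0.304] pointing down, gripper open.
Joint ranges: [-3.01, 3.01], [-1.01, 2.22], [0.06, 2.58], [-1.02, 4.17], [0.09, 2.62], [-3.14, 3.14]. Speed limits (rad/s): [2.57, 2.57, 3.14, 3.14, 3.14, 3.14].

### API

Orientations are given as a rotation vector (axis times angle).
In Python, from station import ctrl gives the robot as it stands.
- The arm moves only by the tool apply_moves, never from a script. Its argument "rows" is one flat list of numbers, 6 for each row, row after row: the shift along the tool's x, y, z normalised to -1 to 1, where 1 is 0.6 m, then the turn, a rotation vector about the tool's x, y, z normalised to -1 to 1, where 1 is 90 degrees. A call has 1 to 20 rows; each row is the pose to reach, as a shift and turn from the pose commanded when the call began, along the tool's axes at that moment; what a row does not reach only later rows make up. A row lasts 1/10 s, in which the tool goes at most 50 mm and 8.59 degrees, less where a joint would pass 70% of its speed; a pose out of reach is approached as far as the arm can. A call with a number of a shift or a turn outside -1 to 1 is refused whole. A call with a gripper value outside its range is refused whole. "grip" is the opening, from 0 (shut) to 1 (fully open), set as the call begins (left out, the last holds). The fingers move at their own pace and stop on an object; "grip_force" is the grip in N (left out, the last holds). Time passes only in rows, so rows that repeat a pose let the fingers close. It gives the time, the measured TCP pose, the force, the opening and the grip force at its end, in the units of the state.
- ctrl.get_obs(): the state, without advancing time (a new reading comes with each control period).
- ctrl.get_image(name): name is "scene" or "side" or "wrist"; returns (picture, depth): 384x512x3 uint8, blue, green, red; 384x512 float32, m along the optical axis (not along the pixel's ray), 0 where there is no reading.
- ctrl.camera_model(name): a dict with "mtx" (3x3 intrinsics, pixels), "R" (3x3) and "t" (3): a world point X has camera coordinates R X + t; the wrist camera has in their place "tool_from_camera" (4x4, takes a point from camera to tool coordinates, whose origin is the TCP and whose axes are the flange's). Camera axes: x right, y down, z forward; pixel columns grow to the right and rows downward; lengths in m; the calibration is good to about 2 mm. A picture is of the moment at which its call begins: read the wrist's pose just before it. camera_model takes no time and is no camera call.
- ctrl.finish_job(): hands the job in; it is judged then, once.
The state is a dict: "t": time; "q": joint angles; "dq": joint speeds; "effort": joint torques, N m; "tool_pos": TCP position; "tool_rot": TCP orientation; "contact_force": force on the tool from outside, world axes, zero at the start; "wrist_torque": the same for the moment, N m; "opening": finger opening in m; "grip_force": force on a finger pad.
Only numpy, scipy, OpenCV 4.12 (cv2) and the standard library are available. Lean on these libraries where they do the work, as an engineer would, in place of code of your own. Each camera call takes 0.05 s, during which the arm holds its last target. There are 200 camera calls.

## Working session

There is one attempt and no reset: what is moved stays moved. The work goes in short steps, Python scripts to look and compute and a tool call to move; the robot and the scene stay as the last step left them, time stands still between calls to the robot, and variables do not carry over. Pictures are saved under pics/ and viewed, at most 10 in all, crops included, and the job is handed in when it is done.

Besides the shell and the picture viewer there is one more tool, called as name(argument=value, ...) on one line, values as JSON. apply_moves: Moves the arm, as the interface text tells. Its arguments: {"type":"object","properties":{"rows":{"type":"array","items":{"type":"number"}},"grip":{"type":"number"},"grip_force":{"type":"number"}},"required":["rows"]}

```bash
mkdir -p pics; python3 - <<'E'
from station import ctrl
import cv2,numpy as np
np.set_printoptions(precision=4,suppress=True)
o=ctrl.get_obs();print(o['t'],o['tool_pos'],o['tool_rot'],o['opening'],ctrl.tip_extent)
for n in("scene","side","wrist"):
    p,d=ctrl.get_image(n);cv2.imwrite(f"pics/{n}0.png",p);np.savez(f"pics/{n}0.npz",p=p,d=d)
    print(n,ctrl.camera_model(n))
E
```

```text
0.0 [ 0.1398 -0.6087  0.3027] [-3.1196 -0.3537  0.    ] 0.08510763451587537 0.0726
scene {'mtx': array([[475.9573,   0.    , 256.0912],
       [  0.    , 475.9573, 191.2513],
       [  0.    ,   0.    ,   1.    ]]), 'R': array([[ 0.6317, -0.7749, -0.0187],
       [-0.3211, -0.2397, -0.9162],
       [ 0.7055,  0.5848, -0.4003]]), 't': array([-0.4621,  0.1384,  0.8933])}
side {'mtx': array([[363.486 ,   0.    , 256.7769],
       [  0.    , 363.486 , 190.5226],
       [  0.    ,   0.    ,   1.    ]]), 'R': array([[ 0.6124, -0.7905, -0.0091],
       [-0.5969, -0.4547, -0.661 ],
       [ 0.5184,  0.4102, -0.7503]]), 't': array([-0.4368,  0.1654,  0.8496])}
wrist {'mtx': array([[310.8106,   0.    , 259.894 ],
       [  0.    , 310.8106, 196.2168],
       [  0.    ,   0.    ,   1.    ]]), 'tool_from_camera': array([[ 0.0003, -0.9661, -0.2583,  0.065 ],
       [ 1.    ,  0.0004, -0.0003,  0.0003],
       [ 0.0004, -0.2583,  0.9661, -0.0693],
       [ 0.    ,  0.    ,  0.    ,  1.    ]])}
```

View pics/scene0.png

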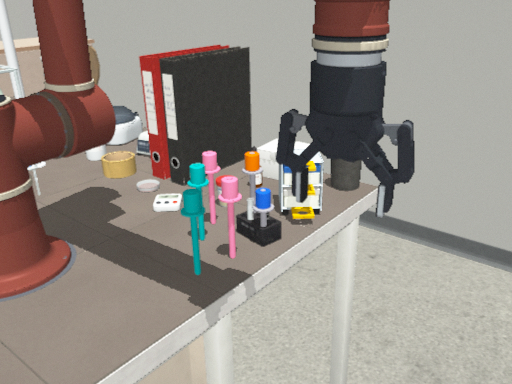

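View pics/side0.png

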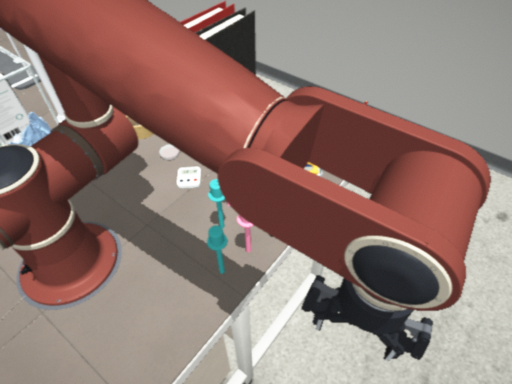

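The scene picture shows the candidates: orange knob (252,160) and blue knob (263,198), both in the black block at (258,228). The look-alikes are pink (210,160) and (230,188), and turquoise (198,175) and (192,202). The yellow lugs are near (305,167–213), partly hidden by a finger. In the side view the arm hides everything that matters. I choose orange at (252,160).

```bash
cat > h.py <<'E'
import cv2,numpy as np
from station import ctrl
from scipy.spatial.transform import Rotation as Ro
np.set_printoptions(precision=4,suppress=True)
HSV=dict(orange=((5,180,140),(16,255,255)),blue=((105,150,80),(125,255,255)),yellow=((20,150,120),(32,255,255)),pink=((160,80,150),(175,255,255)),turq=((85,150,60),(98,255,255)))
def mask(p,c): return cv2.inRange(cv2.cvtColor(p,cv2.COLOR_BGR2HSV),*map(np.array,HSV[c]))
def cam(n,o=None):
    m=ctrl.camera_model(n);K=m['mtx']
    if n=='wrist':
        T=np.eye(4);T[:3,:3]=Ro.from_rotvec(o['tool_rot']).as_matrix();T[:3,3]=o['tool_pos'];T=T@m['tool_from_camera']
        return K,T[:3,:3],T[:3,3]
    return K,m['R'].T,-m['R'].T@m['t']
def ray(c,uv):
    K,R,C=c; return C,R@np.linalg.solve(K,np.array([uv[0],uv[1],1.]))
def onz(c,uv,z):
    C,v=ray(c,uv);return C+v*(z-C[2])/v[2]
def pts(c,d,m):
    K,R,C=c;v,u=np.nonzero((m>0)&(d>0));z=d[v,u]
    return (R@(np.linalg.solve(K,np.array([u,v,np.ones(len(u))]))*z)).T+C
def blobs(m,amin=25):
    n,l,s,ce=cv2.connectedComponentsWithStats(m);return [(i,s[i],ce[i],(l==i).astype('uint8')) for i in range(1,n) if s[i][4]>=amin]
def tri(r1,r2):
    (a,u),(b,v)=r1,r2;u=u/np.linalg.norm(u);v=v/np.linalg.norm(v)
    s=np.linalg.lstsq(np.c_[u,-v],b-a,rcond=None)[0];p=a+s[0]*u;q=b+s[1]*v;return (p+q)/2,np.linalg.norm(p-q)
E
python3 - <<'E'
from h import *
f=np.load('pics/scene0.npz');c=cam('scene')
for k in HSV:
    for i,s,ce,m in blobs(mask(f['p'],k)):
        P=pts(c,f['d'],m);print(k,s,ce,'med',np.median(P,0),'z',np.percentile(P[:,2],[2,98]))
E
```

```text
orange [244 151  15  20 197] [251.4975 162.467 ] med [ 0.3797 -0.2787  0.1514] z [0.0225 0.1657]
blue [283 165   9   7  41] [286.3902 168.561 ] med [ 0.4839 -0.2885  0.1094] z [0.1042 0.1157]
blue [316 164   4   8  25] [317.68 167.2 ] med [ 0.5272 -0.3402  0.1118] z [0.1032 0.1159]
blue [256 188  14  21 254] [262.5472 198.3898] med [ 0.346  -0.3326  0.1015] z [0.0829 0.1143]
yellow [306 161  10  10  72] [310.7222 165.6944] med [ 0.4841 -0.352   0.1282] z [0.1239 0.2942]
yellow [307 184   8  11  67] [310.403  189.8806] med [ 0.4859 -0.3511  0.074 ] z [0.0689 0.2557]
yellow [291 207  24  12 243] [302.3539 212.5267] med [ 0.4849 -0.331   0.0196] z [-0.0022  0.0221]
pink [202 150  19  74 535] [211.043  180.8112] med [ 0.3518 -0.1907  0.112 ] z [-0.0015  0.1601]
pink [218 176  24  83 721] [230.2913 209.6186] med [ 0.272  -0.3176  0.1232] z [-0.0005  0.16  ]
turq [ 181  163   27  112 1385] [195.2065 207.9545] med [ 0.1963 -0.3009  0.1274] z [0.0062 0.1612]
```

View pics/wrist0.png

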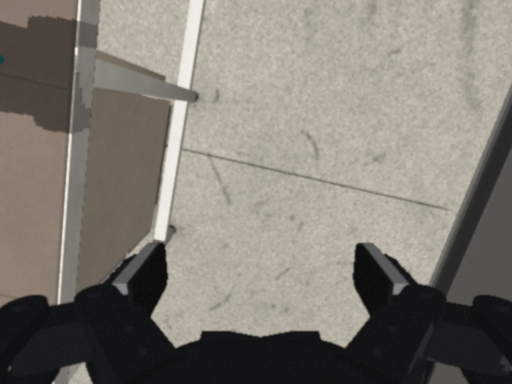

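The wrist view shows only the bench edge and floor, with one turquoise spot at (0,58). Next I move the camera over the block and rack.

apply_moves(rows=[0.06,-0.04,-0.02,0,0,0,0.13,-0.08,-0.05,0,0,0,0.19,-0.12,-0.08,0,0,0,0.25,-0.16,-0.11,0,0,0,0.31,-0.2,-0.14,0,0,0,0.37,-0.24,-0.16,0,0,0,0.43,-0.28,-0.16,0,0,0,0.5,-0.32,-0.16,0,0,0,0.56,-0.36,-0.16,0,0,0,0.6,-0.39,-0.16,0,0,0,0.6,-0.39,-0.16,0,0,0,0.6,-0.39,-0.16,0,0,0])

```text
t: 1.35
tool_pos: [0.4385, -0.3001, 0.3996]
tool_rot: [-3.121, -0.356, 0.001]
contact_force: [-0.5, -1.1, 0.0]
opening: 0.0849
grip_force: 0.0
```

```bash
cat > look.py <<'E'
from h import *
import sys
t=sys.argv[1]
o=ctrl.get_obs();p,d=ctrl.get_image('wrist');cv2.imwrite(f'pics/w{t}.png',p)
np.savez(f'pics/w{t}.npz',p=p,d=d,tool_rot=o['tool_rot'],tool_pos=o['tool_pos'])
print(o['t'],o['tool_pos'],o['tool_rot'],o['contact_force']);c=cam('wrist',o)
for k in HSV:
    for i,s,ce,m in blobs(mask(p,k),40):
        P=pts(c,d,m);print(k,s,ce,'med',np.median(P,0),'z',np.percentile(P[:,2],[2,98]))
E
python3 look.py 1
```

```text
1.35 [ 0.4385 -0.3001  0.3996] [-3.1213 -0.3561  0.0011] [-0.5324 -1.0832  0.0098]
orange [208 201  28  27 153] [222.5359 209.2484] med [ 0.4013 -0.2686  0.165 ] z [0.1484 0.1687]
blue [253 222  23  29 441] [263.6122 235.6349] med [ 0.3622 -0.3225  0.1136] z [0.0893 0.1156]
yellow [ 269  112   55   55 1612] [296.7314 139.2239] med [ 0.4825 -0.3345  0.1289] z [0.0195 0.1307]
yellow [222 210  10  13  66] [227.2879 214.9697] med [ 0.397  -0.2762  0.1682] z [0.1669 0.1695]
pink [123 203  43  40 433] [146.157  218.1524] med [ 0.3639 -0.186   0.1285] z [-0.001   0.1611]
pink [224 284  33  42 390] [238.0538 299.0923] med [ 0.2841 -0.306   0.1278] z [-0.0018  0.1609]
turq [159 234  32  67 628] [174.207  270.2389] med [ 0.2949 -0.2254  0.1278] z [0.0173 0.3445]
turq [219 308   7  23  84] [222.5    321.7262] med [ 0.2007 -0.2984  0.0772] z [0.0455 0.0948]
```

View pics/w1.png

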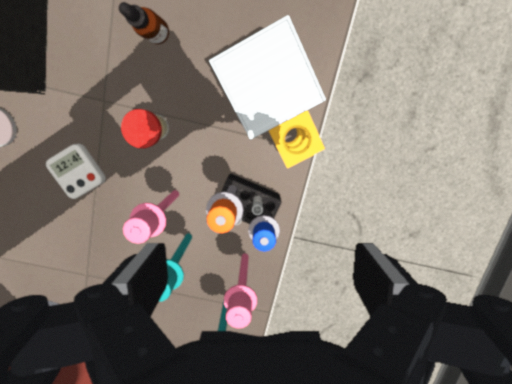

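The wrist picture shows the orange knob at (222,214) and blue at (264,236), both over the black block at (250,200). The pink rods are at (145,222) and (240,306), and turquoise is at (172,280). The top lug is at (297,139), its hole at about (297,138), and the white rack top at (268,78). The bench edge passes close to the lug.

```bash
cat > meas.py <<'E'
from h import *
import sys
HSV['orange']=((5,120,120),(32,255,255))
def load(t):
    f=np.load(f'pics/w{t}.npz');return f['p'],f['d'],cam('wrist',f)
def top(t,col,near=None,zmin=0.16,zmax=.175):
    p,d,c=load(t);m=mask(p,col);m=cv2.morphologyEx(m,cv2.MORPH_CLOSE,np.ones((5,5)))
    P=pts(c,d,m);v,u=np.nonzero((m>0)&(d>0));k=(P[:,2]>zmin)&(P[:,2]<zmax)
    Q=P[k];uv=np.c_[u,v][k].astype(np.float32);(cx,cy),r=cv2.minEnclosingCircle(uv)
    z=np.median(Q[:,2]);return (cx,cy),r,z,onz(c,(cx,cy),z),ray(c,(cx,cy))
def lug(t):
    p,d,c=load(t);b=max(blobs(mask(p,'yellow'),40),key=lambda b:b[1][4]);m=b[3]
    P=pts(c,d,m);v,u=np.nonzero((m>0)&(d>0));k=(P[:,2]>.122)&(P[:,2]<.14)
    q=np.zeros_like(m);q[v[k],u[k]]=255
    cs,h=cv2.findContours(q,cv2.RETR_CCOMP,cv2.CHAIN_APPROX_NONE)
    z=np.median(P[k][:,2]);out=max((x for x,y in zip(cs,h[0]) if y[3]<0),key=cv2.contourArea)
    hol=max((x for x,y in zip(cs,h[0]) if y[3]>=0),key=cv2.contourArea)
    W=np.array([onz(c,x,z)[:2] for x in hol[:,0]],np.float32);e=cv2.fitEllipse(W*1000)
    O=np.array([onz(c,x,z)[:2] for x in out[:,0]],np.float32)
    px=cv2.fitEllipse(hol)[0]
    return px,z,e,cv2.minAreaRect(O*1000),ray(c,px)
if __name__=='__main__':
    for t in sys.argv[1:]:
        print(t,'orange',top(t,'orange')[:4]);l=lug(t);print('lug',l[:4])
    if len(sys.argv)>2:
        a,b=sys.argv[1],sys.argv[-1]
        print('tri orange',tri(top(a,'orange')[4],top(b,'orange')[4]),'lug',tri(lug(a)[4],lug(b)[4]))
E
python3 meas.py 1
```

```text
1 orange ((220.38307189941406, 218.14112854003906), 14.6094331741333, np.float64(0.16804143016046164), array([ 0.3916, -0.2696,  0.168 ]))
lug ((295.56292724609375, 138.9927215576172), np.float64(0.12919152825663346), ((483.93505859375, -329.1379699707031), (25.853097915649414, 26.648006439208984), 38.645240783691406), ((483.56341552734375, -329.9356994628906), (44.711669921875, 45.7763671875), 40.09579849243164))
```

apply_moves(rows=[-0.02,-0.02,0.02,0,0,-0.09,-0.04,-0.04,0.05,0,0,-0.18,-0.064,-0.063,0.08,0,0,-0.27,-0.064,-0.063,0.117,0,0,-0.36,-0.064,-0.063,0.117,0,0,-0.45,-0.064,-0.063,0.117,0,0,-0.54,-0.064,-0.063,0.117,0,0,-0.556,-0.064,-0.063,0.117,0,0,-0.556,-0.064,-0.063,0.117,0,0,-0.556])

```text
t: 2.3
tool_pos: [0.3922, -0.2727, 0.3299]
tool_rot: [2.681, 1.637, -0.0]
contact_force: [0.5, 0.7, 0.3]
opening: 0.0854
grip_force: 0.0
```

```bash
python3 look.py 2; python3 meas.py 1 2; python3 - <<'E'
from h import *
p=cv2.imread('pics/w2.png');cv2.imwrite('pics/w2c.png',p[60:330,100:450])
E
```

```text
2.3 [ 0.3922 -0.2727  0.3299] [ 2.6811  1.6368 -0.    ] [0.5266 0.6691 0.2933]
orange [238 179  36  37 293] [254.6075 195.1536] med [ 0.3906 -0.2662  0.1676] z [0.1622 0.169 ]
blue [237 223  28  36 695] [250.8058 239.7122] med [ 0.3588 -0.3183  0.1136] z [0.0873 0.1154]
yellow [ 323  153   91   76 3279] [366.616  190.2608] med [ 0.4819 -0.3271  0.1281] z [0.0199 0.1305]
pink [ 143   93   55   50 1735] [169.0622 117.0674] med [ 0.3583 -0.1854  0.1607] z [0.1261 0.163 ]
pink [167 257  27  37 260] [181.5538 268.4885] med [ 0.289  -0.3075  0.1271] z [0.1237 0.1397]
pink [155 282  24  28 262] [166.8092 298.8855] med [ 0.2783 -0.3181  0.1611] z [0.1586 0.2798]
turq [  96  160   76   51 2224] [127.5216 185.2779] med [ 0.2958 -0.2163  0.1517] z [0.0323 0.1625]
turq [ 77 280  26  14 121] [ 88.8926 284.719 ] med [ 0.2009 -0.2826  0.1271] z [0.1249 0.3136]
1 orange ((220.38307189941406, 218.14112854003906), 14.6094331741333, np.float64(0.16801185784716585), array([ 0.3915, -0.2694,  0.168 ]))
lug ((295.56292724609375, 138.9927215576172), np.float64(0.12922843584145102), ((483.8695983886719, -328.965087890625), (25.854782104492188, 26.649694442749023), 38.51660919189453), ((483.49749755859375, -329.76458740234375), (44.7131233215332, 45.78055953979492), 40.08692169189453))
2 orange ((255.1415557861328, 196.38812255859375), 19.081567764282227, np.float64(0.16805759468812495), array([ 0.3903, -0.2684,  0.1681]))
lug ((377.98553466796875, 197.15318298339844), np.float64(0.12920165648454357), ((482.9647521972656, -328.70770263671875), (25.92885398864746, 26.891902923583984), 90.8595199584961), ((483.23785400390625, -329.08270263671875), (45.19899368286133, 47.8476448059082), 40.65595626831055))
tri orange (array([ 0.3898, -0.2693,  0.1637]), np.float64(0.0003358466572542162)) lug (array([ 0.4837, -0.3294,  0.1269]), np.float64(0.0004295285558768216))
```

View pics/w2c.png

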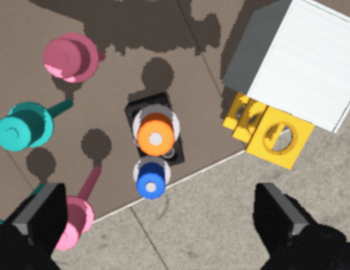

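The crop confirms the orange knob (155,135 in the crop) in the black block, beside blue (150,180). Nothing stands under the two finger lines at that height. Both views agree within about 1 mm: knob at (0.3905,-0.2688), top at 0.168; hole at (0.4835,-0.329), z 0.129.

apply_moves(rows=[0.0045,-0.0055,0.04,0,0,0,0.0045,-0.0055,0.09,0,0,0,0.0045,-0.0055,0.13,0,0,0,0.0045,-0.0055,0.165,0,0,0,0.0045,-0.0055,0.185,0,0,0,0.0045,-0.0055,0.195,0,0,0,0.0045,-0.0055,0.2,0,0,0,0.0045,-0.0055,0.2,0,0,0], grip=1)

```text
t: 3.15
tool_pos: [0.3911, -0.2686, 0.2103]
tool_rot: [2.678, 1.64, 0.0]
contact_force: [0.0, -0.4, -0.1]
opening: 0.0855
grip_force: 0.0
```

apply_moves(rows=[0,0,0,0,0,0,0,0,0,0,0,0,0,0,0,0,0,0,0,0,0,0,0,0,0,0,0,0,0,0,0,0,0,0,0,0,0,0,0,0,0,0,0,0,0,0,0,0], grip=0.1, grip_force=50)

```text
t: 3.95
tool_pos: [0.391, -0.2685, 0.2103]
tool_rot: [2.678, 1.641, 0.0]
contact_force: [-1.4, 1.1, 4.8]
opening: 0.0285
grip_force: 49.3
```

Gripped at 28.5 mm. Next I lift straight up 155 mm.

apply_moves(rows=[0,0,-0.01,0,0,0,0,0,-0.03,0,0,0,0,0,-0.06,0,0,0,0,0,-0.1,0,0,0,0,0,-0.14,0,0,0,0,0,-0.18,0,0,0,0,0,-0.22,0,0,0,0,0,-0.25,0,0,0,0,0,-0.258,0,0,0,0,0,-0.258,0,0,0])

```text
t: 4.95
tool_pos: [0.3909, -0.2684, 0.3654]
tool_rot: [2.678, 1.64, 0.001]
contact_force: [-0.3, -1.0, -1.0]
opening: 0.0287
grip_force: 49.8
```

```bash
python3 look.py 3|head -4; python3 - <<'E'
from h import *
for n in('scene','side'):
    p,d=ctrl.get_image(n);cv2.imwrite(f'pics/{n}3.png',p);np.savez(f'pics/{n}3.npz',p=p,d=d)
    m=mask(p,'orange');print(n,[(s,c) for _,s,c,_ in blobs(m)])
a=cv2.imread('pics/scene3.png')[90:260,180:360];b=cv2.imread('pics/w3.png')
cv2.imwrite('pics/c3.png',np.hstack([cv2.resize(a,(360,340)),cv2.resize(b,(440,340))]))
E
```

```text
4.95 [ 0.3909 -0.2684  0.3654] [2.6778 1.6402 0.0005] [-0.3097 -1.0169 -0.9806]
orange [ 226  250   69   64 2890] [259.8924 280.6713] med [ 0.3911 -0.2676  0.3231] z [0.3216 0.3243]
yellow [ 319  152   80   68 2572] [357.6878 185.4012] med [ 0.4813 -0.3266  0.128 ] z [0.0199 0.1305]
pink [ 162   98   47   45 1019] [185.7174 116.9195] med [ 0.3612 -0.1828  0.1603] z [0.1256 0.1626]
scene [(array([245,  74,  13,  20, 240], dtype=int32), array([251.0042,  83.4167]))]
side [(array([260, 108,  11,  18, 159], dtype=int32), array([264.7044, 116.9937]))]
```

View pics/c3.png

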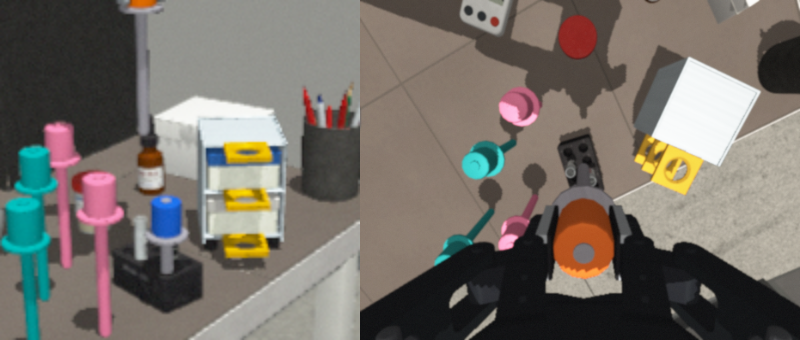

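The rod is out and held upright; the shaft is visible in the scene crop at (143,80) and blue is still in the block at (167,215). Next I measure the shaft axis and tip from the two fixed cameras.

```bash
cat > shaft.py <<'E'
from h import *
import sys
# shaft: depth points near expected axis -> per-image row midline -> rays; triangulate the two at given heights
def planes(n,t,x,y,z0,z1):
    f=np.load(f'pics/{n}{t}.npz');c=cam(n);K,R,C=c
    P=pts(c,f['d'],np.ones(f['d'].shape,'uint8'));v,u=np.nonzero(f['d']>0)
    k=(np.hypot(P[:,0]-x,P[:,1]-y)<.025)&(P[:,2]>z0)&(P[:,2]<z1)
    print(n,k.sum(),'surf z range',P[k][:,2].min() if k.any() else None, 'rows',v[k].min(),v[k].max())
    mid=np.array([((u[k&(v==r)].min()+u[k&(v==r)].max())/2,r) for r in np.unique(v[k])])
    l=cv2.fitLine(mid.astype(np.float32),cv2.DIST_HUBER,0,.01,.01).ravel()
    a=ray(c,l[2:]-20*l[:2])[1];b=ray(c,l[2:]+20*l[:2])[1];N=np.cross(a,b);return N/np.linalg.norm(N),C
x,y,z0,z1=map(float,sys.argv[2:6]);t=sys.argv[1]
A=[planes(n,t,x,y,z0,z1) for n in('scene','side')]
for z in(z0,z1):
    M=np.array([N[:2] for N,_ in A]);b=np.array([N@C-N[2]*z for N,C in A]);print('axis at z',z,np.linalg.solve(M,b))
E
python3 shaft.py 3 .391 -.268 .12 .275
```

```text
scene 350 surf z range 0.16000731408031538 rows 100 157
side 203 surf z range 0.16391440483335984 rows 131 169
axis at z 0.12 [ 0.4217 -0.2447]
axis at z 0.275 [ 0.4008 -0.2621]
```

The two fixed cameras look almost the same way, so this is only good sideways, where the tilt is about 0. I use the depth for the other direction.

```bash
cat > shaftd.py <<'E'
from h import *
import sys
t=sys.argv[1];x,y,z0,z1=map(float,sys.argv[2:6])
for n in('scene','side'):
    f=np.load(f'pics/{n}{t}.npz');c=cam(n);P=pts(c,f['d'],np.ones(f['d'].shape,'uint8'))
    k=(np.hypot(P[:,0]-x,P[:,1]-y)<.025)&(P[:,2]>z0)&(P[:,2]<z1);P=P[k]
    g=c[1][:2,2]/np.linalg.norm(c[1][:2,2]);s=np.array([g[1],-g[0]])
    for a,h in(('depth',g),('side',s)):
        q=P[:,:2]@h;Z=P[:,2]
        print(n,a,[(round(zz,3),round(float(np.median(q[abs(Z-zz)<.02])),4)) for zz in np.linspace(z0+.02,z1-.02,3)],'expected axis',round(float(np.array([x,y])@h),4))
E
python3 shaftd.py 3 .391 -.268 .163 .275
```

```text
scene depth [(np.float64(0.183), 0.1234), (np.float64(0.219), 0.1237), (np.float64(0.255), 0.1238)] expected axis 0.13
scene side [(np.float64(0.183), 0.4576), (np.float64(0.219), 0.4578), (np.float64(0.255), 0.4579)] expected axis 0.4559
side depth [(np.float64(0.183), 0.1331), (np.float64(0.219), 0.1326), (np.float64(0.255), 0.1324)] expected axis 0.1403
side side [(np.float64(0.183), 0.4514), (np.float64(0.219), 0.4534), (np.float64(0.255), 0.4533)] expected axis 0.4528
```

The axis agrees with the tool axis within about 2 mm and is upright. Next I move over the hole.

apply_moves(rows=[-0.001,0.012,0,0,0,0,-0.004,0.035,0,0,0,0,-0.008,0.07,0,0,0,0,-0.012,0.105,0,0,0,0,-0.015,0.14,0,0,0,0,-0.018,0.165,0,0,0,0,-0.019,0.178,0,0,0,0,-0.0198,0.183,0,0,0,0,-0.0198,0.183,0,0,0,0,-0.0198,0.183,0,0,0,0])

```text
t: 6.1
tool_pos: [0.4829, -0.3286, 0.3644]
tool_rot: [-2.679, -1.641, 0.0]
contact_force: [-0.3, 0.5, -1.0]
opening: 0.0287
grip_force: 49.8
```

```bash
python3 - <<'E'
from h import *
o=ctrl.get_obs();print(o['tool_pos'],o['contact_force'],o['opening'])
for n in('scene','side'):
    p,d=ctrl.get_image(n);cv2.imwrite(f'pics/{n}4.png',p);np.savez(f'pics/{n}4.npz',p=p,d=d)
    c=cam(n)
    for i,s,ce,m in blobs(mask(p,'yellow')): print(n,s,ce,np.median(pts(c,d,m),0))
a=cv2.imread('pics/scene4.png')[90:250,230:380];b=cv2.imread('pics/side4.png')[60:240,220:390]
cv2.imwrite('pics/c4.png',np.hstack([cv2.resize(a,(400,426)),cv2.resize(b,(400,426))]))
E
python3 shaftd.py 4 .4835 -.329 .163 .275
```

```text
[ 0.4829 -0.3286  0.3644] [-0.281   0.5494 -0.9774] 0.028699497017605984
scene [292 161  24  11 201] [303.2736 165.5522] [ 0.4827 -0.3316  0.1279]
scene [292 184  23  12 199] [302.8492 189.4724] [ 0.4812 -0.3324  0.0739]
scene [292 207  23  12 236] [302.4025 212.5847] [ 0.4832 -0.3316  0.0196]
side [295 160  23  44 571] [305.2995 181.2785] [ 0.4815 -0.3332  0.0769]
scene depth [(np.float64(0.183), 0.1565), (np.float64(0.219), 0.1567), (np.float64(0.255), 0.1561)] expected axis 0.1623
scene side [(np.float64(0.183), 0.5628), (np.float64(0.219), 0.5628), (np.float64(0.255), 0.5626)] expected axis 0.5618
side depth [(np.float64(0.183), 0.1679), (np.float64(0.219), 0.1678), (np.float64(0.255), 0.1678)] expected axis 0.175
side side [(np.float64(0.183), 0.557), (np.float64(0.219), 0.557), (np.float64(0.255), 0.5571)] expected axis 0.558
```

View pics/c4.png

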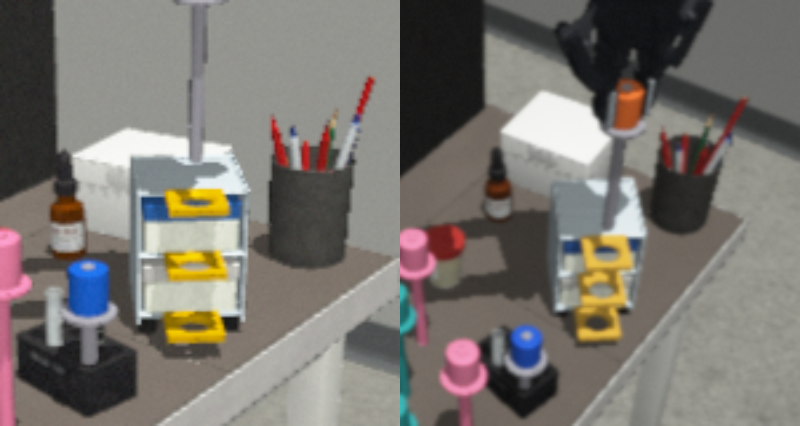

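The scene crop shows the rod above the top lug (rod column 197, hole 197), and the blue rod is still standing. The side crop shows the same, with a pencil cup nearby. Before going down I check how close the pens stand.

```bash
python3 - <<'E'
from h import *
h=np.array([.4835,-.329]);X=np.array([.4545,.8908]);Y=np.array([.8908,-.4545])
for n in('w1','w2','w3','scene4','side4'):
    f=np.load(f'pics/{n}.npz');c=cam('wrist',f) if n[0]=='w' else cam(n[:-1])
    P=pts(c,f['d'],np.ones(f['d'].shape,'uint8'));D=P[:,:2]-h;r=np.hypot(*D.T)
    k=(P[:,2]>.135)&(P[:,2]<.26)&(r<.2)&(r>.03)&(D@(h-[.391,-.268])>-.0)
    if k.sum():
        i=np.argsort(r[k])[:200];q=P[k][i]; a=np.c_[D[k]@X,D[k]@Y,P[k][:,2]]
        print(n,k.sum(),'nearest r',r[k][i[0]],'tool xy,z of near',a[i[[0,20 if k.sum()>20 else 0]]],'max z',P[k][:,2].max(), 'box',a.min(0),a.max(0))
E
```

```text
scene4 3 nearest r 0.18626693428035318 tool xy,z of near [[0.1002 0.157  0.1359]
 [0.1002 0.157  0.1359]] max z 0.14439886115425743 box [0.0833 0.157  0.1359] [0.1049 0.1815 0.1444]
side4 7 nearest r 0.18397922687180698 tool xy,z of near [[0.1001 0.1544 0.1403]
 [0.1001 0.1544 0.1403]] max z 0.14697063276062428 box [0.0831 0.1544 0.1365] [0.1043 0.1813 0.147 ]
```

The nearest pens are 184 mm away, so it is clear. Now the first part of the lowering.

apply_moves(rows=[0,0,0.01,0,0,0,0,0,0.025,0,0,0,0,0,0.045,0,0,0,0,0,0.065,0,0,0,0,0,0.085,0,0,0,0,0,0.1,0,0,0,0,0,0.1,0,0,0,0,0,0.1,0,0,0])

```text
t: 7.0
tool_pos: [0.4832, -0.3288, 0.3043]
tool_rot: [-2.679, -1.641, 0.0]
contact_force: [-0.1, 0.1, -0.6]
opening: 0.0286
grip_force: 49.8
```

```bash
python3 - <<'E'
from h import *
for n in('scene','side'):
    p,d=ctrl.get_image(n);np.savez(f'pics/{n}5.npz',p=p,d=d);cv2.imwrite(f'pics/{n}5.png',p)
a=cv2.imread('pics/scene5.png')[120:230,260:350];b=cv2.imread('pics/side5.png')[100:210,270:360]
cv2.imwrite('pics/c5.png',cv2.resize(np.hstack([a,b]),(800,488),interpolation=cv2.INTER_CUBIC))
E
python3 shaftd.py 5 .4835 -.329 .135 .215
```

```text
scene depth [(np.float64(0.155), 0.1567), (np.float64(0.175), 0.1563), (np.float64(0.195), 0.1561)] expected axis 0.1623
scene side [(np.float64(0.155), 0.5628), (np.float64(0.175), 0.5629), (np.float64(0.195), 0.5632)] expected axis 0.5618
side depth [(np.float64(0.155), 0.1681), (np.float64(0.175), 0.168), (np.float64(0.195), 0.1682)] expected axis 0.175
side side [(np.float64(0.155), 0.5573), (np.float64(0.175), 0.5582), (np.float64(0.195), 0.5582)] expected axis 0.558
```

View pics/c5.png

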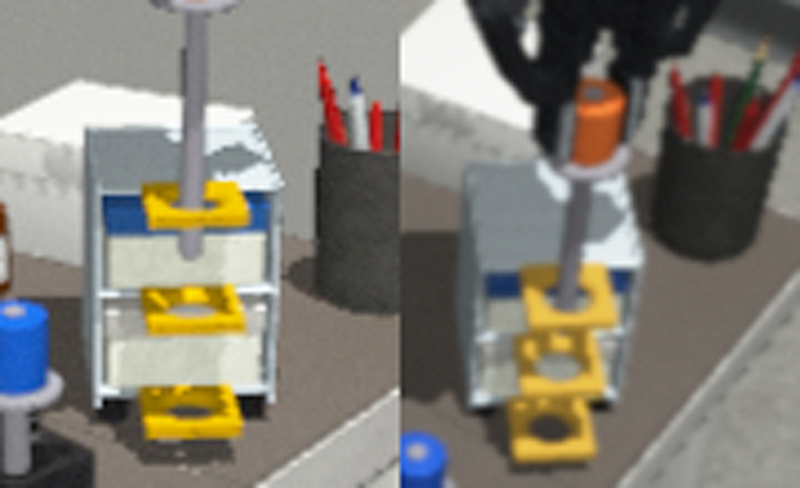

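The rod hangs through the top lug (scene crop tip at 190,250) with no contact force. I continue to just above seating.

apply_moves(rows=[0,0,0.01,0,0,0,0,0,0.025,0,0,0,0,0,0.04,0,0,0,0,0,0.06,0,0,0,0,0,0.08,0,0,0,0,0,0.1,0,0,0,0,0,0.12,0,0,0,0,0,0.135,0,0,0,0,0,0.145,0,0,0,0,0,0.15,0,0,0,0,0,0.152,0,0,0,0,0,0.152,0,0,0])

```text
t: 8.3
tool_pos: [0.4834, -0.3289, 0.2137]
tool_rot: [2.678, 1.641, 0.0]
contact_force: [0.2, -1.0, -1.1]
opening: 0.0285
grip_force: 49.8
```

apply_moves(rows=[0,0,0.001,0,0,0,0,0,0.002,0,0,0,0,0,0.003,0,0,0,0,0,0.004,0,0,0,0,0,0.004,0,0,0,0,0,0.004,0,0,0])

```text
t: 8.9
tool_pos: [0.4832, -0.3288, 0.2109]
tool_rot: [-2.679, -1.641, 0.0]
contact_force: [0.2, -0.5, -0.3]
opening: 0.0285
grip_force: 49.8
```

apply_moves(rows=[0,0,0.001,0,0,0,0,0,0.002,0,0,0,0,0,0.002,0,0,0,0,0,0.002,0,0,0])

```text
t: 9.3
tool_pos: [0.4832, -0.3288, 0.2097]
tool_rot: [-2.679, -1.641, 0.0]
contact_force: [0.5, -0.1, -0.5]
opening: 0.0291
grip_force: 49.8
```

apply_moves(rows=[0,0,0,0,0,0,0,0,0,0,0,0,0,0,0,0,0,0,0,0,0,0,0,0,0,0,0,0,0,0,0,0,0,0,0,0,0,0,0,0,0,0,0,0,0,0,0,0], grip=0.9)

```text
t: 10.1
tool_pos: [0.4832, -0.3288, 0.2097]
tool_rot: [2.679, 1.641, 0.0]
contact_force: [0.2, -0.6, -0.9]
opening: 0.0769
grip_force: 0.0
```

apply_moves(rows=[0,0,-0.01,0,0,0,0,0,-0.03,0,0,0,0,0,-0.06,0,0,0,0,0,-0.1,0,0,0,0,0,-0.15,0,0,0,0,0,-0.2,0,0,0,0,0,-0.2,0,0,0,0,0,-0.2,0,0,0])

```text
t: 10.9
tool_pos: [0.4835, -0.329, 0.3316]
tool_rot: [2.676, 1.639, 0.001]
contact_force: [-0.1, 0.2, -0.8]
opening: 0.0769
grip_force: 0.0
```

```bash
python3 look.py 6|head -5; python3 - <<'E'
from h import *
for n in('scene','side'):
    p,d=ctrl.get_image(n);np.savez(f'pics/{n}6.npz',p=p,d=d);cv2.imwrite(f'pics/{n}6.png',p)
    for k in('orange','blue'):
      for i,s,ce,m in blobs(mask(p,k)): print(n,k,ce,np.median(pts(cam(n),d,m),0))
a=cv2.imread('pics/scene6.png')[120:260,230:350];b=cv2.imread('pics/side6.png')[100:240,250:370]
cv2.imwrite('pics/c6.png',cv2.resize(np.hstack([a,b]),(800,466),interpolation=cv2.INTER_CUBIC))
E
```

```text
10.9 [ 0.4835 -0.329   0.3316] [2.6763 1.6394 0.0014] [-0.114   0.2209 -0.7979]
orange [243 176  32  19 206] [258.1165 182.8398] med [ 0.4885 -0.3174  0.1606] z [0.1412 0.1671]
blue [128 215  36  35 796] [146.8543 231.1608] med [ 0.3626 -0.3212  0.1132] z [0.0864 0.1153]
yellow [ 237  156   56   63 1150] [262.9887 188.5035] med [ 0.4872 -0.3273  0.1324] z [0.0763 0.1684]
yellow [229 184  13  23  89] [233.4831 198.1124] med [ 0.4583 -0.3271  0.1291] z [0.1279 0.1317]
scene orange [302.9394 155.7576] [ 0.472  -0.3381  0.1523]
scene blue [317.6154 167.0385] [ 0.5267 -0.3396  0.1125]
scene blue [287.1364 167.5455] [ 0.4869 -0.2889  0.1126]
scene blue [262.8869 198.0292] [ 0.3467 -0.3322  0.1013]
side orange [308.1293 160.4569] [ 0.4721 -0.3387  0.1615]
side blue [272.9816 206.1288] [ 0.3467 -0.3312  0.1131]
```

View pics/c6.png

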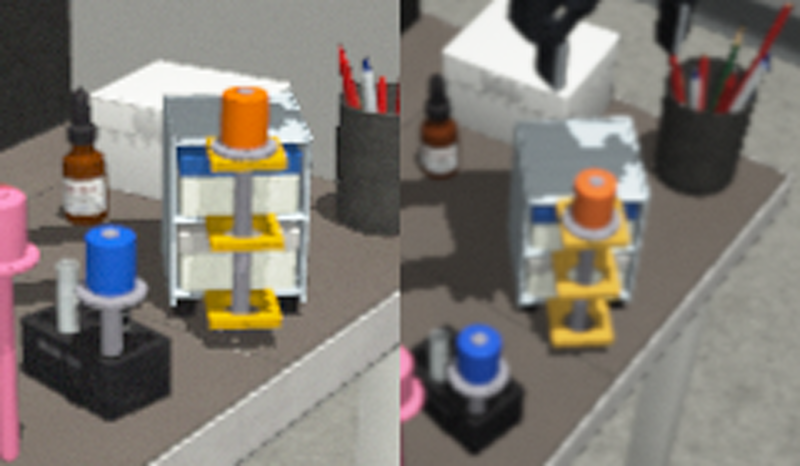

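The crops show the orange rod upright through all three lugs, collar on the top lug (245,150), with the blue rod still in the block (110,265) and the gripper clear.

```bash
python3 -c "
from station import ctrl
print(ctrl.finish_job())"
```

```text
the job is handed in; nothing more can be done
None
```

I handed the job in at about 11 s: the long rod with the orange knob stands upright through all three lugs, collar on the top lug and released, and the short blue rod is still in the block; no verdict was returned.

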